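# Show the crown-tube gasket in the swing mirror and hold it

## Robot

A 6-joint arm with a two-finger parallel gripper is mounted at the origin on the work surface. World frame = base frame: x ahead of the robot, y to its left, z up, the work surface at z = 0. Lengths are in m, angles in degrees, forces in N, time in s.
With the tool pointing down it reaches from about 0.3 to 0.75 m from the base axis. Payload 8.5 kg.
Tool frame: the origin (TCP) lies at the very end of the fingers, on their centre line; the grasp point (between the pads) lies 19 mm behind it (env.hold_point_z is the distance from the TCP to the grasp point, in m); z points along the fingers, y is the line along which they close (so a half turn about z gives the same grasp; the last joint's range is limited). The gripper opens to 85 mm and grips with 20 to 120 N. Pads are 22 mm wide; open, the fingers measure 114 mm over their backs; the gripper's body (76 mm by 85 mm) begins 54 mm behind the grasp point. The pads swing forward as they close: fully open they stand 13 mm farther back than shut.
Start: joints at [52.179, 21.807, 74.336, -0, 83.858, -12.336], TCP at [0.237, 0.496, 0.231] pointing down, gripper open.
Joint ranges: [-178.18, 178.18], [-50.72, 133.34], [12.68, 142.11], [-81.47, 261.47], [9.98, 163.14], [-165.26, 165.26]. Speed limits (degrees/s): [136.94, 136.94, 180, 180, 180, 180].

## Interface

Orientations are given as a 3x3 rotation matrix whose columns are the frame's x, y, z axes.
In Python, from rig import env, optics gives the robot as it stands.
- The arm moves only by the shell command python3 -m jog 'ROWS' [OPENING] [FORCE]. ROWS is JSON, a list of rows, each an object with "linear": the shift along the tool's x, y, z in units of 40 mm (1.0 is 40 mm), a list of three; "roll": the turn about the tool's z in units of 5 degrees (1.0 is 5 degrees). A call has 1 to 12 rows; each row shifts and turns the commanded pose from where the row before left it, along the tool's axes as they then stand; what a row does not reach is not made up. A row lasts 1/12 s, in which the tool goes at most 41.7 mm and 7.16 degrees, less where a joint would pass 70% of its speed; a pose out of reach is approached as far as the arm can. A call is refused whole if a number of a shift passes 1 or a number of a turn 1, either way. A call with a gripper value outside its range is refused whole. OPENING is the opening, from -1 (shut) to 1 (fully open), set as the call begins (- or left out, the last holds). The fingers move at their own pace and stop on an object; FORCE is the grip in N (left out, the last holds). Time passes only in rows, so rows that do not move let the fingers close. It gives the time, the measured TCP pose, the force, the opening and the grip force at its end, in the units of the state.
- env.observe(): the state, without advancing time (a new reading comes with each control period).
- optics.get_image(name): name is "scene" or "top" or "wrist"; returns the picture (384x512x3 uint8, red, green, blue); there is no depth.
- optics.calibration(name): a dict with "fov_y" (degrees; the focal length in pixels is half the picture's height over the tangent of half this angle, whatever the lens; pixels are square), "cx", "cy" (the principal point, pixels), "T" (4x4, takes a point from camera to world coordinates). Camera axes: x right, y down, z forward; pixel columns grow to the right and rows downward; lengths in m; the calibration is good to about 2 mm. A picture is of the moment at which its call begins: read the wrist's pose just before it. calibration takes no time and is no camera call; for the wrist camera it gives the pose at the moment of the call.
- env.close_job(): hands the job in; it is judged then, once.
The state is a dict: "time_s": time; "q": joint angles; "qvel": joint speeds; "joint_efforts": joint torques, N m; "position": TCP position; "tool_rot": TCP orientation; "ft_force": force on the tool from outside, world axes, zero at the start; "wrist_torque": the same for the moment, N m; "grip_width": finger opening in m; "gripper_force": force on a finger pad.
Only numpy, scipy, OpenCV 4.12 (cv2) and the standard library are available. Lean on these libraries where they do the work, as an engineer would, in place of code of your own. Each camera call takes 0.05 s, during which the arm holds its last target. There are 200 camera calls.

## Task

On the watch inspection stand, throw the black-knobbed index lever over into the notch marked red, so that it stays there by itself with the watch's crown tube turned to the mirror. Then tip the sprung mirror by its blue T-handle until the red gasket of the crown tube shows inside the white ring on the monitor, and finish holding the handle there steadily: it springs back if let go. Do not touch the mirror glass, and leave the parts tray, the movement cushion and the loupe where they are.

Things in the scene. Friction and masses are not known exactly. Their poses are not given: they have to be found in the camera images.
- stand: Watch inspection stand, fixed, grey base plate 220 x 260 x 14 mm; origin on its underside, below the turntable's axis, z up, x away from the robot's side, y towards the camera. Its place and yaw vary. A turntable with a watch turns about z; the mirror stands in a fork at y = -90 mm; the camera hangs on a white swing arm at the far (+x) side.
- index (a joint): Index lever with turntable and watch; rad, counter-clockwise from above. 0 = load notch (white mark), 0.80 = inspection notch (red mark), where the lever points along the stand's -x and the crown tube faces the mirror. An over-centre mechanism holds it in either notch (about 1.2 N at the knob) and, once past the middle (0.40), pulls it home into the other. The notches are its end stops.
- index_knob: The lever's upright black knob: cylinder 14 mm in diameter, 40 mm tall; origin at its centre, 71 mm above the bench (it reaches from 51 to 91 mm). It stands 180 mm from the turntable's axis on a steel disc 20 mm in diameter; the lever is 11 mm wide, its top 49 mm above the bench. A brass pin cap, 92 mm from the axis, reaches 54 mm above the bench.
- mirror_tilt (a joint): Mirror tilt about a level axis along the stand's x; rad. 0 = parked, leaning back on its stop; grows as the T-handle swings towards the stand's +y (the camera); other stop at 0.55. A light spring pulls it to 0: about 0.5 N at the handle when parked, 2 N at 0.4. The right angle depends on where the ring is set and lies between about 0.2 and 0.4.
- mirror_axis (a point): The mirror's centre, on its tilt axis, 70 mm above the bench, at x = 0, y = -90 mm of the stand.
- mirror_handle: Blue crossbar of the mirror's T-handle: round bar 12 mm in diameter, 34 mm long, along the stand's x, on an 8 mm stem. Origin at the bar's centre, 70 mm from the tilt axis, 90 mm to the stand's -x side of the mirror's centre. Upright (140 mm above the bench) at tilt 0.30; leans to the stand's -y by 0.30 rad when parked. It swivels easily between fingers closed along the stand's y.
- mirror_glass: The mirror glass, 64 x 44 x 4 mm, front face looking along its own +y and passing through the tilt axis, in a black frame 72 x 52 mm. Not to be touched.
- camera_lens (a point): Front of the camera's lens, 170 mm from the mirror's centre and 0.65 rad above level from it. The camera is a black tube 40 mm in diameter and 130 mm long, fixed, up to 0.27 m above the bench.
- gasket (a point): The red gasket round the crown tube on the watch's flank, 7 mm in diameter, 70 mm above the bench and 24 mm from the turntable's axis. When the lever is in the red notch it faces the mirror, 66 mm from the mirror's centre.
- monitor: Small bench monitor, 226 mm wide and 180 mm deep, lying on a low foot to the right of the stand, tilted up 0.25 rad to face the robot; up to 70 mm high. It shows the camera's picture in a window 104 x 80 mm. Origin at the centre of the foot's underside.
- screen_ring (a point): Centre of the white target ring, 26 mm in inner diameter, on the vertical middle line of the monitor's picture; set up to 22 mm above or below the picture's middle, differently each run. The point's own x is up the picture, its y is to the left.
- picture_mark (a point): The red gasket as the camera sees it in the mirror: a 9 mm red dot on a pale strip (the watch's flank) on the monitor, always on the picture's vertical middle line. It goes up the screen 20 mm per 0.1 rad of mirror tilt and is 59 mm below the picture's middle, hidden behind the rim, with the mirror parked. The picture is dark while the lever is in the white notch and opens as it is thrown over.
- parts_tray: Bystander: open blue tray with watch parts, 70 x 70 x 20 mm; origin at the centre of its underside.
- movement_cushion: Bystander: ivory round cushion 60 mm in diameter with a watch movement on top, 28 mm high; origin at the centre of its underside.
- loupe: Bystander: black eye loupe, 37 mm in diameter, 28 mm high; origin at the centre of its underside.

How it is judged (in metres and radians):
On the way, in this order (a step that is already met when the one before it is completed fails the run):
1. the index lever is in the red-marked notch (value of joint index between 0.72 and 0.9 rad and contact force between the fingers and index_knob below 0.3 N), for 0.3 s.
2. the mirror, held by its T-handle, shows the red gasket inside the white ring (distance between picture_mark and screen_ring below 0.0085 m and contact force between the fingers and mirror_handle above 0.4 N), for 0.5 s.
At the end, for the whole second after the job is handed in: The robot is still holding the T-handle (contact force on it above 0.4 N), the mirror is still (below 0.06 rad/s), the red gasket's picture lies inside the ring (centre within 8.5 mm of the ring's centre), and the index lever is in the red notch (0.72 rad or more) (all of step 2 and value of joint index between 0.72 and 0.9 rad and velocity of joint mirror_tilt between -0.06 and 0.06 rad/s); the arm keeps its last pose, push and grip.
It fails at once if the mirror glass is touched (contact force between any of the fingers, the arm and mirror_glass above 0.3 N).
It fails at once if a bystander is moved by more than 10 mm (distance of any of parts_tray, movement_cushion, loupe from where it was at the start of the episode above 0.01 m).
It also fails if it takes over 51 s, if anything falls off the work surface, if the arm or the gripper's body presses on something with over 40 N, if the wrist force passes 120 N, or if a joint passes its speed limit or range.

## Working session

There is one attempt and no reset: what is moved stays moved. The work goes in short steps, Python scripts to look and compute and a shell command to move; the robot and the scene stay as the last step left them, time stands still between calls to the robot, and variables do not carry over. Pictures are saved under pics/ and viewed, at most 10 in all, crops included, and the job is handed in when it is done.

```bash
mkdir -p pics; ls; python3 - <<'E'
from rig import env, optics
import cv2,numpy as np
s=env.observe();print(s['time_s'],s['position'],s['tool_rot'],env.hold_point_z,s['grip_width'])
for n in("top","scene"):
    c=optics.calibration(n);print(n,c['fov_y'],c['cx'],c['cy'],np.round(c['T'],4).tolist())
    cv2.imwrite(f'pics/{n}0.png',cv2.resize(optics.get_image(n)[:,:,::-1],(768,576),interpolation=cv2.INTER_CUBIC))
E
```

```text
pics
0.0 [0.23646065 0.49624561 0.23071273] [[-9.02692961e-01  4.30284307e-01 -9.12406849e-04]
 [ 4.30285145e-01  9.02692304e-01 -1.13922307e-03]
 [ 3.33432831e-04 -1.42096376e-03 -9.99998935e-01]] 0.0187 0.08495754700588641
top 49.669593737189025 244.87417487024746 190.53617295840516 [[0.0037, -0.9972, 0.0747, 0.4482], [-0.9999, -0.0048, -0.0154, -0.0197], [0.0157, -0.0746, -0.9971, 1.3601], [0.0, 0.0, 0.0, 1.0]]
scene 55.61785837990317 251.03546286286004 192.74200783083353 [[-0.5316, 0.6573, -0.5341, 1.0341], [0.847, 0.4094, -0.3392, 0.3006], [-0.0043, -0.6327, -0.7744, 0.85], [0.0, 0.0, 0.0, 1.0]]
```

View pics/top0.png

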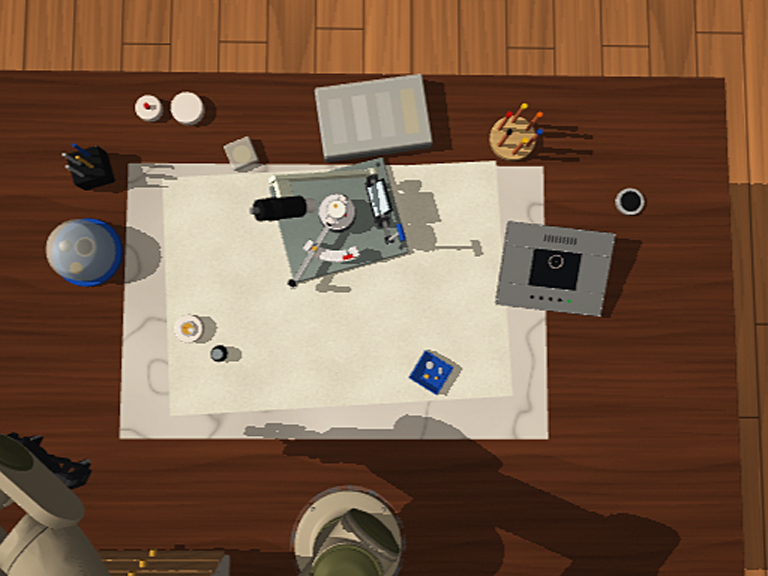

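View pics/scene0.png

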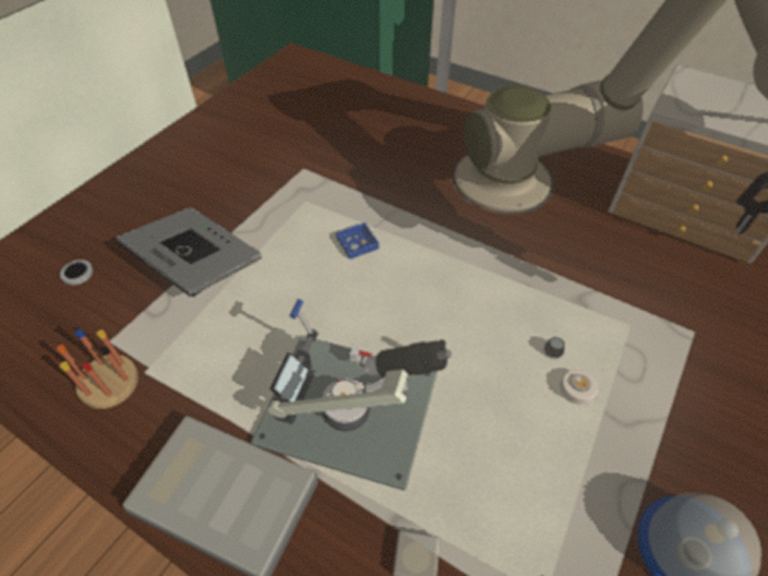

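The top view shows the watch at about (337,208), the knob at (292,283), the blue handle at (401,235) and the monitor ring at (556,261), all in 1.5x pixels. The tray is at (434,371), the loupe at (220,353) and the cushion at (189,328), well away from the stand. I'll zoom in next.

```bash
cat > h.py <<'E'
from rig import env, optics
import cv2,numpy as np
def proj(n,P,c=None):
    c=c or optics.calibration(n);f=192/np.tan(np.radians(c['fov_y']/2))
    p=np.linalg.inv(c['T'])@np.append(P,1);return np.array([c['cx']+f*p[0]/p[2],c['cy']+f*p[1]/p[2]])
def back(n,u,v,z,c=None):
    c=c or optics.calibration(n);f=192/np.tan(np.radians(c['fov_y']/2));T=c['T']
    d=T[:3,:3]@np.array([(u-c['cx'])/f,(v-c['cy'])/f,1]);o=T[:3,3];return o+d*(z-o[2])/d[2]
E
python3 - <<'E'
from h import *
im=optics.get_image("top")[:,:,::-1]
a=cv2.resize(im[100:200,160:290],None,fx=6,fy=6,interpolation=cv2.INTER_CUBIC)
cv2.imwrite('pics/stand.png',a)
E
```

```text
(no output)
```

View pics/stand.png

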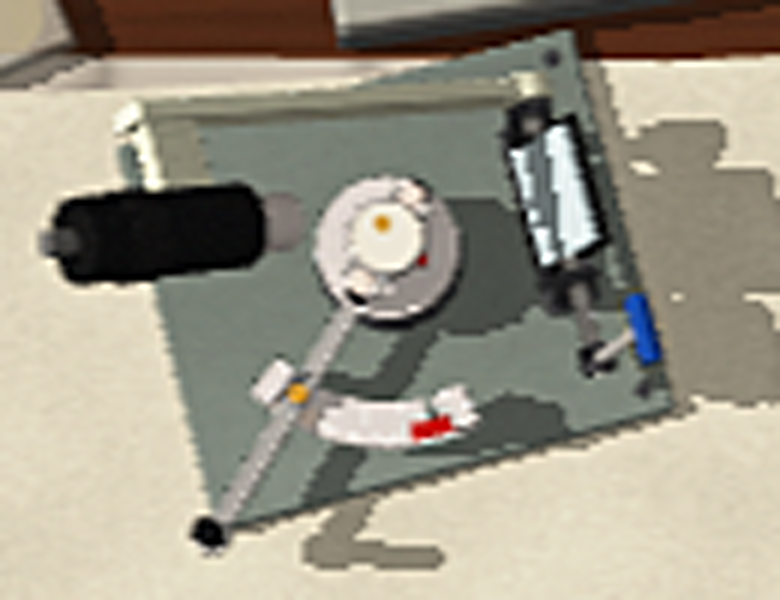

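```bash
cat > fit.py <<'E'
from h import *
from scipy.optimize import least_squares
ob=[([-125.4,129.1,91],(209,530)),([-90,-110.7,139],(640,326)),([0,0,60],(387,250)),([-92*np.cos(.8),92*np.sin(.8),54],(298,394)),([0,-90,72],(556,196))]
c=optics.calibration("top")
def W(p,L):
    s,k=np.sin(p[2]),np.cos(p[2]);L=np.array(L)/1e3
    return np.array([p[0]+k*L[0]-s*L[1],p[1]+s*L[0]+k*L[1],L[2]])
def r(p): return np.concatenate([proj("top",W(p,L),c)-(np.array(q)-2.5)/6-[160,100] for L,q in ob])
p=least_squares(r,[.7,0,0]).x
if __name__=="__main__":
    print(p,np.degrees(p[2]));print(np.round(r(p).reshape(-1,2)*3.3,1))
    for L,q in ob: print(L,W(p,L),back("top",*((np.array(q)-2.5)/6+[160,100]),L[2]/1e3,c))
    for L in ([-180,0,71],[-90,-90,140],[-90,-110.7,136.9],[0,-90,70]): print(L,W(p,L))
    for q in ((434,371),(220,353),(189,328),(556,261)):print(back("top",q[0]/1.5,q[1]/1.5,.025,c))
    im=optics.get_image("scene")[:,:,::-1].copy()
    for L,_ in ob:
        u=proj("scene",W(p,L));cv2.circle(im,tuple(int(x) for x in u),2,(0,0,255),-1)
    cv2.imwrite('pics/chk.png',cv2.resize(im[180:340,140:320],None,fx=3.5,fy=3.5))
E
python3 fit.py
```

```text
[0.70488317 0.0265153  0.27328123] 15.657861017298139
[[-1.8  1.4]
 [ 2.9  1.3]
 [ 0.2 -3. ]
 [ 0.6  0.5]
 [-2.1 -0.4]]
[-125.4, 129.1, 91] [0.5492936  0.11697997 0.091     ] [0.55061586 0.11535203 0.091     ]
[-90, -110.7, 139] [ 0.64810011 -0.10436699  0.139     ] [ 0.64924314 -0.1017124   0.139     ]
[0, 0, 60] [0.70488317 0.0265153  0.06      ] [0.70192772 0.02670827 0.06      ]
[np.float64(-64.09701725993922), np.float64(65.99676036275609), 54] [0.62535274 0.07276366 0.054     ] [0.62586427 0.07330552 0.054     ]
[0, -90, 72] [ 0.72917348 -0.06014484  0.072     ] [ 0.72884887 -0.0621127   0.072     ]
[-180, 0, 71] [ 0.53156288 -0.02206532  0.071     ]
[-90, -90, 140] [ 0.64251333 -0.08443515  0.14      ]
[-90, -110.7, 136.9] [ 0.64810011 -0.10436699  0.1369    ]
[0, -90, 70] [ 0.72917348 -0.06014484  0.07      ]
[ 0.36668875 -0.18325776  0.025     ]
[0.40344667 0.272483   0.025     ]
[0.45623722 0.33944507 0.025     ]
[ 0.60419191 -0.4493196   0.025     ]
```

View pics/chk.png

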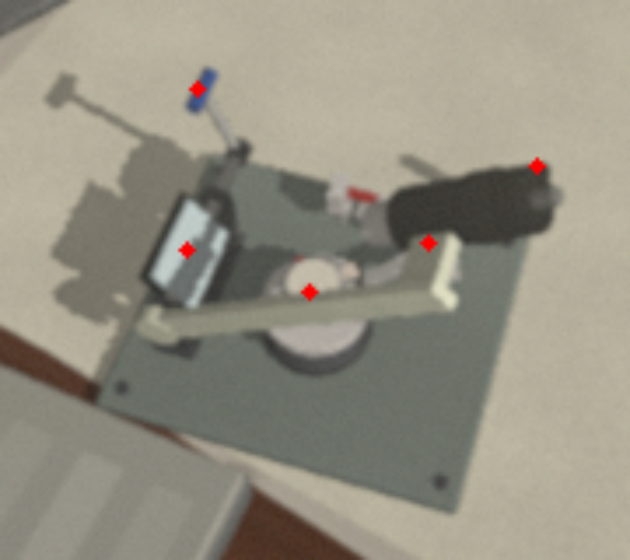

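The fit agrees with the sizes given to within 3 mm, with the stand's yaw at 15.7°. I'll straddle the knob with the fingers open and push it along the chord, which needs the tool's y axis at 82.7°.

```bash
python3 -m jog '[{"roll":-0.91},{"roll":-0.91},{"roll":-0.91},{"roll":-0.91},{"linear":[-0.5,-0.47,0]},{"linear":[-0.5,-0.47,0]},{"linear":[-0.5,-0.47,0]},{"linear":[-0.5,-0.47,0]},{"linear":[-0.5,-0.47,0]},{"linear":[-0.5,-0.47,0]}]' 1; python3 -m jog '[{"linear":[-0.5,-0.47,0]},{"linear":[-0.5,-0.47,0]},{"linear":[-0.5,-0.47,0]},{"linear":[-0.5,-0.47,0]},{"linear":[-0.5,-0.47,0]},{"linear":[-0.5,-0.47,0]},{"linear":[-0.5,-0.47,0]},{"linear":[-0.5,-0.47,0]},{"linear":[-0.5,-0.47,0]},{"linear":[-0.5,-0.47,0]},{"linear":[0,0,0]},{"linear":[0,0,0]}]'
cat > to.py <<'E'
from h import *
import sys
s=env.observe();P=np.array([float(x) for x in sys.argv[1:4]]);R=np.array(s['tool_rot'])
print('pos',np.round(s['position'],4),'units',np.round(R.T@(P-s['position'])/.04,2),'yaw_y',np.round(np.degrees(np.arctan2(R[1,1],R[0,1])),2),'t',s['time_s'])
E
python3 to.py 0.5505 0.1155 0.057
```

```text
pos [0.2365 0.4964 0.231 ] units [-11.18  -5.21   4.35] yaw_y 64.52 t 0.2invalid input
invalid input
```

```bash
python3 -m jog '[{"linear":[0,0,0],"roll":-0.91},{"linear":[0,0,0],"roll":-0.91},{"linear":[0,0,0],"roll":-0.91},{"linear":[0,0,0],"roll":-0.91},{"linear":[-0.5,-0.47,0],"roll":0},{"linear":[-0.5,-0.47,0],"roll":0},{"linear":[-0.5,-0.47,0],"roll":0},{"linear":[-0.5,-0.47,0],"roll":0},{"linear":[-0.5,-0.47,0],"roll":0},{"linear":[-0.5,-0.47,0],"roll":0}]' 1; python3 to.py 0.5505 0.1155 0.057
```

```text
time_s: 1.03
position: [0.3419, 0.3682, 0.2313]
tool_rot: [[-0.992, 0.127, -0.0], [0.127, 0.992, -0.0], [0.0, -0.0, -1.0]]
ft_force: [-0.1, 1.1, -0.3]
grip_width: 0.0852
gripper_force: 0.0
pos [0.3419 0.3682 0.2313] units [-5.97 -5.61  4.36] yaw_y 82.72 t 1.0333
```

```bash
python3 -m jog '[{"linear":[-0.6,-0.56,0],"roll":0},{"linear":[-0.6,-0.56,0],"roll":0},{"linear":[-0.6,-0.56,0],"roll":0},{"linear":[-0.6,-0.56,0],"roll":0},{"linear":[-0.6,-0.56,0],"roll":0},{"linear":[-0.6,-0.56,0],"roll":0},{"linear":[-0.6,-0.56,0],"roll":0},{"linear":[-0.6,-0.56,0],"roll":0},{"linear":[-0.6,-0.56,0],"roll":0},{"linear":[-0.5,-0.56,0],"roll":0},{"linear":[0,0,0],"roll":0},{"linear":[0,0,0],"roll":0}]'; python3 to.py 0.5505 0.1155 0.057
python3 - <<'E'
from h import *
c=optics.calibration("wrist");im=optics.get_image("wrist")[:,:,::-1].copy()
print(proj("wrist",[.5505,.1155,.091],c))
cv2.imwrite('pics/w1.png',im)
E
```

```text
time_s: 2.03
position: [0.5474, 0.1162, 0.2308]
tool_rot: [[-0.992, 0.129, -0.001], [0.129, 0.992, 0.0], [0.001, -0.0, -1.0]]
ft_force: [-0.3, 0.6, -0.2]
grip_width: 0.0852
gripper_force: 0.0
pos [0.5474 0.1162 0.2308] units [-0.08 -0.01  4.34] yaw_y 82.58 t 2.0333
[260.15047644 183.0866794 ]
```

View pics/w1.png

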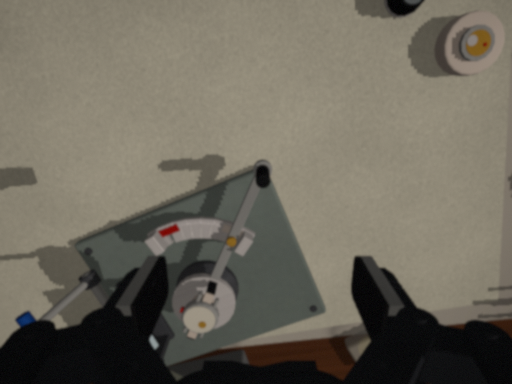

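The wrist view shows the knob's top at about (263,183), against a predicted (260,183), so the fit holds. Now I'll lower the open fingers around it.

```bash
python3 -m jog '[{"linear":[0,0,0.6],"roll":0},{"linear":[0,0,0.6],"roll":0},{"linear":[0,0,0.6],"roll":0},{"linear":[0,0,0.6],"roll":0},{"linear":[0,0,0.5],"roll":0},{"linear":[0,0,0.5],"roll":0},{"linear":[0,0,0.5],"roll":0},{"linear":[0,0,0.4],"roll":0},{"linear":[0,0,0],"roll":0}]'; python3 -m jog '[{"linear":[0,-0.3,0],"roll":0},{"linear":[0,-0.3,0],"roll":0},{"linear":[0.05,-0.3,0],"roll":0},{"linear":[0.05,-0.3,0],"roll":0},{"linear":[0.05,-0.3,0],"roll":0},{"linear":[0.05,-0.3,0],"roll":0}]';python3 to.py 0.5316 -0.022 0.057
```

```text
time_s: 2.83
position: [0.5448, 0.1185, 0.0568]
tool_rot: [[-0.992, 0.125, -0.006], [0.125, 0.992, 0.0], [0.006, -0.001, -1.0]]
ft_force: [-0.5, 0.1, -0.2]
grip_width: 0.0854
gripper_force: 0.0
time_s: 3.33
position: [0.5295, 0.0454, 0.0598]
tool_rot: [[-0.992, 0.127, 0.001], [0.127, 0.992, -0.0], [-0.001, 0.0, -1.0]]
ft_force: [-0.6, 1.7, 0.4]
grip_width: 0.0853
gripper_force: 0.5
pos [0.5295 0.0454 0.0598] units [-0.27 -1.67  0.07] yaw_y 82.68 t 3.3333
```

Contact on the knob, about 1.7 N. I'll carry on along the arc.

```bash
python3 -m jog '[{"linear":[0.05,-0.25,0],"roll":0},{"linear":[0.03,-0.25,0],"roll":0},{"linear":[0,-0.25,0],"roll":0},{"linear":[0,-0.25,0],"roll":0},{"linear":[-0.1,-0.25,0],"roll":0},{"linear":[-0.1,-0.25,0],"roll":0},{"linear":[-0.1,-0.15,0],"roll":0},{"linear":[0,0,0],"roll":0},{"linear":[0,0,0],"roll":0},{"linear":[0,0,0],"roll":0},{"linear":[0,0,0],"roll":0},{"linear":[0,0,0],"roll":0}]'; python3 to.py 0.5316 -0.022 0.057
python3 - <<'E'
from h import *
im=optics.get_image("top")[:,:,::-1]
cv2.imwrite('pics/t2.png',cv2.resize(im[95:215,160:420],None,fx=3,fy=3,interpolation=cv2.INTER_CUBIC))
E
```

```text
time_s: 4.33
position: [0.5302, -0.0193, 0.0593]
tool_rot: [[-0.992, 0.126, -0.0], [0.126, 0.992, 0.0], [0.0, 0.0, -1.0]]
ft_force: [0.2, 0.5, 0.4]
grip_width: 0.0852
gripper_force: 0.0
pos [ 0.5302 -0.0193  0.0593] units [-0.04 -0.06  0.06] yaw_y 82.75 t 4.3333
```

View pics/t2.png

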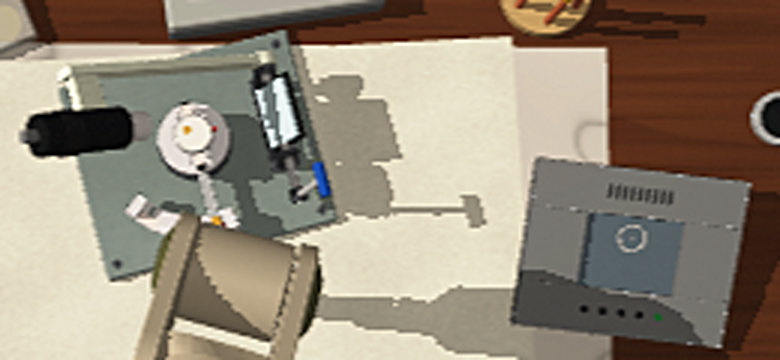

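The lever is in the red notch, since the watch has turned and the monitor has opened. The ring is at about (632,239) and the window's middle at about (631,254), so the ring sits above the middle. I'll lift off and go to the handle.

```bash
python3 -m jog '[{"linear":[0,0,-0.5],"roll":0},{"linear":[0,0,-0.6],"roll":0},{"linear":[0,0,-0.6],"roll":0},{"linear":[0,0,-0.6],"roll":0},{"linear":[0,0,-0.6],"roll":0},{"linear":[0,0,-0.6],"roll":0},{"linear":[0,0,-0.6],"roll":-0.9},{"linear":[0,0,0],"roll":-0.92},{"linear":[0,0,0],"roll":-0.92},{"linear":[0,0,0],"roll":-0.92},{"linear":[0,0,0],"roll":-0.92},{"linear":[0,0,0],"roll":0}]'; python3 to.py 0.649 -0.103 0.12
```

```text
time_s: 5.38
position: [0.5302, -0.0195, 0.2233]
tool_rot: [[-0.962, -0.272, -0.0], [-0.272, 0.962, 0.0], [0.0, 0.0, -1.0]]
ft_force: [-1.1, -0.2, 0.3]
grip_width: 0.0853
gripper_force: 0.0
pos [ 0.5302 -0.0195  0.2233] units [-2.29 -2.82  2.58] yaw_y 105.8 t 5.3833
```

```bash
python3 -m jog '[{"linear":[-0.45,-0.56,0],"roll":0},{"linear":[-0.46,-0.56,0],"roll":0},{"linear":[-0.46,-0.57,0],"roll":0},{"linear":[-0.46,-0.57,0],"roll":0},{"linear":[-0.46,-0.56,0],"roll":0},{"linear":[0,0,0],"roll":0},{"linear":[0,0,0],"roll":0},{"linear":[0,0,0],"roll":0}]' 0.3; python3 to.py 0.649 -0.103 0.117
python3 - <<'E'
from h import *
im=optics.get_image("scene")[:,:,::-1]
cv2.imwrite('pics/s3.png',cv2.resize(im[130:300,60:300],None,fx=3,fy=3,interpolation=cv2.INTER_CUBIC))
E
```

```text
time_s: 6.05
position: [0.6485, -0.1032, 0.2231]
tool_rot: [[-0.963, -0.268, -0.001], [-0.268, 0.963, 0.0], [0.001, 0.001, -1.0]]
ft_force: [-0.1, -0.1, -0.4]
grip_width: 0.0558
gripper_force: 0.0
pos [ 0.6485 -0.1032  0.2231] units [-0.01  0.    2.65] yaw_y 105.55 t 6.05
```

View pics/s3.png

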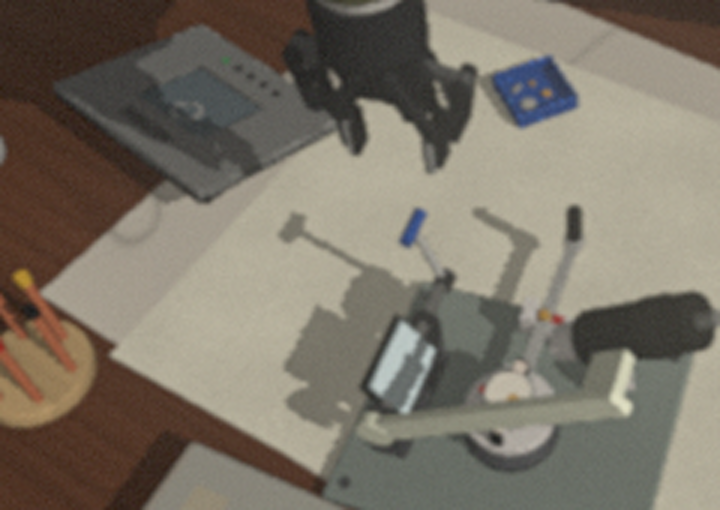

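The lever stays in the notch, and the fingers hang above the blue bar at (412,228), straddling it. Next I'll descend and push towards +y (tool +y).

```bash
python3 -m jog '[{"linear":[0,0,0.4],"roll":0},{"linear":[0,0,0.4],"roll":0},{"linear":[0,0,0.4],"roll":0},{"linear":[0,0,0.4],"roll":0},{"linear":[0,0,0.4],"roll":0},{"linear":[0,0,0.3],"roll":0},{"linear":[0,0,0.3],"roll":0},{"linear":[0,0,0],"roll":0},{"linear":[0,0,0],"roll":0}]' ; python3 -m jog '[{"linear":[0,0.1,0],"roll":0},{"linear":[0,0.1,0],"roll":0},{"linear":[0,0.1,0],"roll":0},{"linear":[0,0.1,0],"roll":0},{"linear":[0,0.1,0],"roll":0},{"linear":[0,0.1,0],"roll":0},{"linear":[0,0.1,0],"roll":0},{"linear":[0,0.1,0],"roll":0},{"linear":[0,0.1,0],"roll":0},{"linear":[0,0.1,0],"roll":0},{"linear":[0,0.05,0],"roll":0},{"linear":[0,0,0],"roll":0}]'
cat > mon.py <<'E'
from h import *
import sys
im=optics.get_image("top")[:,:,::-1]
cv2.imwrite('pics/%s.png'%sys.argv[1],cv2.resize(im[140:220,220:420],None,fx=4,fy=4,interpolation=cv2.INTER_CUBIC))
m=im[150:205,345:400].astype(int);red=(m[:,:,2]-np.maximum(m[:,:,1],m[:,:,0]));y,x=np.nonzero(red>50);print('red',len(x),x.mean()+345 if len(x) else '',y.mean()+150 if len(x) else '')
E
python3 mon.py m4; python3 to.py 0.6425 -0.0844 0.117
```

```text
time_s: 6.85
position: [0.6485, -0.1031, 0.1198]
tool_rot: [[-0.963, -0.269, -0.0], [-0.269, 0.963, 0.0], [0.0, 0.0, -1.0]]
ft_force: [-0.2, -0.4, -0.0]
grip_width: 0.0555
gripper_force: 0.0
time_s: 7.85
position: [0.6376, -0.0628, 0.1194]
tool_rot: [[-0.963, -0.27, 0.0], [-0.27, 0.963, -0.0], [-0.0, -0.0, -1.0]]
ft_force: [0.2, -1.2, 0.2]
grip_width: 0.0555
gripper_force: 0.9
red 7 369.0 179.71428571428572
pos [ 0.6376 -0.0631  0.1194] units [ 0.03 -0.55  0.06] yaw_y 105.63 t 7.9
```

View pics/m4.png

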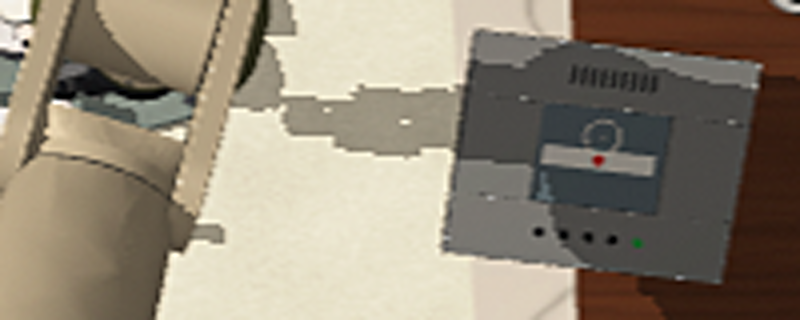

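The picture shows the red dot at (598,160) and the ring at (602,136), 18 mm short, so the tilt must grow by about 0.09 to about 0.387. The bar then belongs at local y ≈ -84. I'll back the gripper off 16 mm to centre there, then close on the bar.

```bash
python3 -m jog '[{"linear":[0,-0.1,0],"roll":0},{"linear":[0,-0.1,0],"roll":0},{"linear":[0,-0.1,0],"roll":0},{"linear":[0,-0.1,0],"roll":0},{"linear":[0,0,0],"roll":0}]'; python3 -m jog '[{"linear":[0,0,0],"roll":0},{"linear":[0,0,0],"roll":0},{"linear":[0,0,0],"roll":0},{"linear":[0,0,0],"roll":0},{"linear":[0,0,0],"roll":0},{"linear":[0,0,0],"roll":0},{"linear":[0,0,0],"roll":0},{"linear":[0,0,0],"roll":0},{"linear":[0,0,0],"roll":0},{"linear":[0,0,0],"roll":0},{"linear":[0,0,0],"roll":0},{"linear":[0,0,0],"roll":0}]' -1 20; python3 mon.py m5
```

```text
time_s: 8.32
position: [0.6421, -0.0797, 0.1191]
tool_rot: [[-0.963, -0.268, -0.0], [-0.268, 0.963, -0.0], [0.0, -0.0, -1.0]]
ft_force: [-0.2, -1.1, 0.2]
grip_width: 0.0551
gripper_force: 0.6
time_s: 9.32
position: [0.6421, -0.0787, 0.1196]
tool_rot: [[-0.963, -0.269, 0.001], [-0.269, 0.963, -0.0], [-0.0, -0.0, -1.0]]
ft_force: [-0.5, -1.1, 5.7]
grip_width: 0.0114
gripper_force: 19.8
red 6 369.8333333333333 175.16666666666666
```

View pics/m5.png

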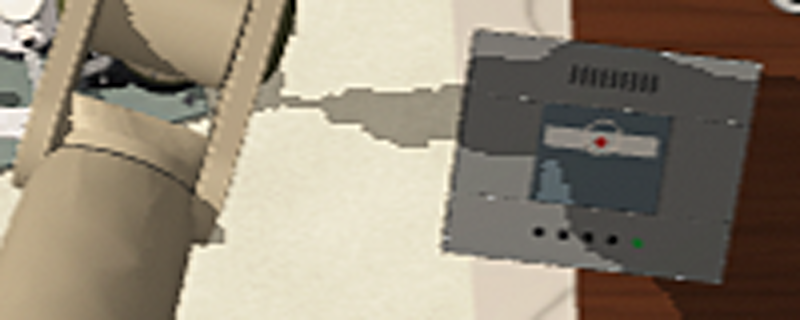

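Gripped, with the dot at (600,142) just below the ring's centre (602,136), about 4.5 mm short. I'll nudge +1.6 mm and measure to sub-pixel.

```bash
python3 -m jog '[{"linear":[0,0.02,0],"roll":0},{"linear":[0,0.02,0],"roll":0},{"linear":[0,0,0],"roll":0},{"linear":[0,0,0],"roll":0},{"linear":[0,0,0],"roll":0},{"linear":[0,0,0],"roll":0},{"linear":[0,0,0],"roll":0},{"linear":[0,0,0],"roll":0}]'
cat > meas.py <<'E'
from h import *
ring=cv2.imread('pics/m4.png')[112:146,578:628].astype(float)   # ring above strip, 4x frame
g=ring.min(2);w=np.clip(g-np.median(g)-25,0,None);w[30:]=0
y,x=np.nonzero(w>0);A=np.c_[x,y,np.ones(len(x))];sw=np.sqrt(w[y,x])
s=np.linalg.lstsq(A*sw[:,None],-(x**2+y**2)*sw,rcond=None)[0];cx,cy=-s[0]/2,-s[1]/2
R=np.array([578+cx,112+cy])/4+[220,140];print('ring',R,'rad px',np.sqrt(cx*cx+cy*cy-s[2])/4)
im=optics.get_image("top").astype(float)[150:205,345:400]
r=np.clip(im[:,:,0]-np.maximum(im[:,:,1],im[:,:,2])-15,0,None);Y,X=np.mgrid[150:205,345:400]
D=np.array([(r*X).sum(),(r*Y).sum()])/r.sum()+.375
print('dot',D,'mm off',(D-R)/.32)
st=env.observe();print(st['time_s'],st['gripper_force'],st['ft_force'])
E
python3 meas.py; python3 mon.py m6
```

```text
time_s: 10.03
position: [0.6417, -0.0772, 0.1195]
tool_rot: [[-0.963, -0.269, 0.001], [-0.269, 0.963, -0.0], [-0.0, -0.0, -1.0]]
ft_force: [0.7, -2.5, 5.2]
grip_width: 0.0111
gripper_force: 19.8
ring [370.66833145 174.02334159] rad px 4.156977091231598
dot [383.66900461 156.45762875] mm off [ 40.62710362 -54.89285262]
10.0833 19.83387529850006 [ 0.84359023 -2.89354195  5.24831737]
red 7 370.0 173.71428571428572
```

View pics/m6.png

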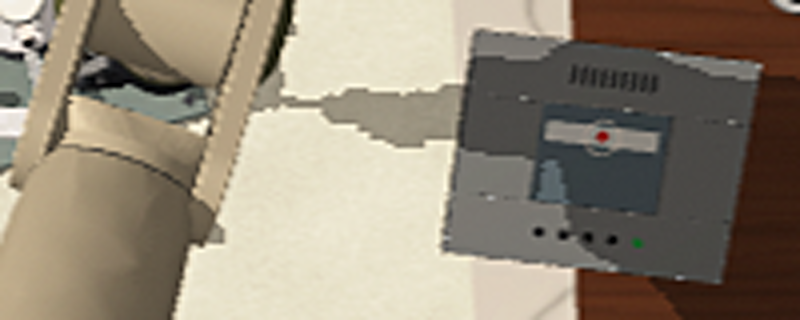

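The dot is at (602,136), on the ring's centre to within about 1 mm. The weighted centroid in `meas.py` was thrown off by the brown bench, so I used the thresholded one: row 174.1 against the ring's 174.0. I'll hold for a second and hand in.

```bash
python3 -m jog '[{"linear":[0,0,0],"roll":0},{"linear":[0,0,0],"roll":0},{"linear":[0,0,0],"roll":0},{"linear":[0,0,0],"roll":0},{"linear":[0,0,0],"roll":0},{"linear":[0,0,0],"roll":0},{"linear":[0,0,0],"roll":0},{"linear":[0,0,0],"roll":0},{"linear":[0,0,0],"roll":0},{"linear":[0,0,0],"roll":0},{"linear":[0,0,0],"roll":0},{"linear":[0,0,0],"roll":0}]'; python3 mon.py m7 && python3 -c "
from rig import env
print(env.close_job())"
```

```text
time_s: 11.13
position: [0.6417, -0.0772, 0.1195]
tool_rot: [[-0.963, -0.269, 0.001], [-0.269, 0.963, -0.0], [-0.0, -0.0, -1.0]]
ft_force: [1.7, -2.1, 5.9]
grip_width: 0.0109
gripper_force: 19.8
red 7 370.0 173.71428571428572
the job is handed in; nothing more can be done
None
```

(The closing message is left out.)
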